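# Hang the weighing pan on the swinging hook of the counter scale

## Task

The hook under the dispensary's hanging scale is still swinging. Bring it to rest with one gentle, steady touch (the pan's own hanging bar will do) and keep that touch for a full second after it is still; then lower the weighing pan by its bar into the hook, feel the hook take its weight for a moment before you let go, and leave it hanging level and quiet. The scale must never be knocked or loaded beyond 600 g (6 N); keep the pan upright and leave the bottles and the cup where they stand.

Things in the scene. Friction and masses are not known exactly. Their poses are not given: they have to be found in the camera images.
- stand: Stand of the hanging scale, fixed. Origin on the counter straight under the hook's pivot. The hook opens to the stand's -x (roughly towards the robot). Base plate 120 x 100 x 12 mm centred at x = +90, y = +50 mm; post 18 mm thick at x = +90, y = +65 mm; white scale housing 70 x 56 x 50 mm, x from -12 to +58 mm, its underside 355 mm up, on a short arm from the post.
- pivot (a point): Fixed pivot of the hook, 340 mm above the counter, straight above the stand's origin. The hook swings about it fore-aft and sideways (almost undamped, up to 0.6 rad), would swing for minutes, and does not turn about the vertical.
- hook: Steel J-hook of 6 mm round bar, 0.22 to 0.35 kg. Origin at the pivot; hanging still, its axes are the stand's. A 24 mm round weight 28 to 70 mm below the pivot; shank at x = 0 to 85 mm down, then at x = +12 mm from 98 mm down; round bottom (lowest edge 140 mm down); upturned tip on the -x side, front face at x = -15 mm (125 mm down) leaning to -19 mm (112 mm down). Mouth 22 mm clear.
- hook_seat (a point): Moves with the hook: where the centre line of the pan's bar lies when seated in the bottom of the hook; 131.5 mm below the pivot along the hook (208.5 mm above the counter when the hook hangs still).
- hook_tip (a point): Moves with the hook: top end of the upturned tip, at x = -16 mm, 22.5 mm above the seat point.
- pan: Loose steel weighing pan, 0.12 to 0.21 kg, upright: dish 108 mm across, 22 mm high, centred at x = +9 mm; two 5 mm wires rise at x = -58 mm, y = +-21 mm, bend forward 120 mm up and run level to x = 0, joined there by the hanging bar. Origin under the bar at the dish's underside, mass centre nearly below the bar. x points from grip to bar (hung: along the stand's x), z up.
- pan_bar (a point): Middle of the pan's hanging bar: 5 mm round steel along the pan's y, 37 mm clear between the arms, centre line 120 mm above the pan's underside, right over the pan's origin.
- pan_grip (a point): Middle of the pan's grey grip block (12 x 46 x 44 mm in x, y, z) between the wires, 84 mm above the pan's underside, at the pan's x = -58 mm. Pinch it across y (47 mm over the wires), from above or leaning back away from the bar, so that the gripper stays clear of the hook's shank and the scale housing.
- bottle: Bystander: small white pill bottle, 48 mm across, 85 mm high; origin at the centre of its underside. Leave alone.
- tub: Bystander: larger white pill bottle, 66 mm across, 100 mm high; origin at the centre of its underside. Leave alone.
- cup: Bystander: white cup, 72 mm across, 95 mm high; origin at the centre of its underside. Leave alone.
Not all that is in view belongs to the job. Of the things that look like the pan, take the one that is nearest to the robot's base at the start.

How it is judged:
By the outcome, as a careful person would: the job done as asked, in the order asked, and still so for the second after the job is handed in, with the robot touching nothing.
It also fails if it takes over 72 s, if anything falls off the work surface, if the arm or the gripper's body presses on something with over 40 N, if the wrist force passes 120 N, or if a joint passes its speed limit or range.

## Robot

A 7-joint arm with a two-finger parallel gripper is mounted at the origin on the work surface. World frame = base frame: x ahead of the robot, y to its left, z up, the work surface at z = 0. Lengths are in m, angles in rad, forces in N, time in s.
With the tool pointing down it reaches from about 0.35 to 0.9 m from the base axis. Payload 19.9 kg.
Tool frame: the origin (TCP) lies on the centre line of the jaws, within the pads' length; the fingertips stand 8 mm ahead of it and the grasp point (between the pads) lies 11 mm behind it; z points along the fingers, y is the line along which they close (so a half turn about z gives the same grasp; the last joint's range is limited). The gripper opens to 85 mm and grips with 20 to 120 N. Pads are 22 mm wide; open, the fingers measure 114 mm over their backs; the gripper's body (76 mm by 85 mm) begins 54 mm behind the grasp point. The pads swing forward as they close: fully open they stand 13 mm farther back than shut.
Start: joints at [-1.169, 0.417, -0.01, 1.614, 0.005, 1.111, -0.053], TCP at [0.268, 0.564, 0.239] pointing down, gripper open.
Joint ranges: [-2.81, 2.81], [-0.39, 2.02], [-1.27, 1.25], [0.06, 2.57], [-1.19, 4.33], [0.19, 2], [-2.82, 2.82]. Speed limits (rad/s): [1.89, 1.89, 2.39, 2.39, 3.01, 3.01, 3.01].

## Interface

Orientations are given as a unit quaternion [w, x, y, z].
In Python, from workcell import robot gives the robot as it stands.
- The arm moves only by the tool send_rows, never from a script. Its argument "moves" is a list of rows, each a list of 2 entries, a list of its own where there are three numbers: the shift along the world's x, y, z normalised to -1 to 1, where 1 is 150 mm, then the turn, a rotation vector about the world's x, y, z normalised to -1 to 1, where 1 is 180 degrees. In form: [[[tx, ty, tz], [wx, wy, wz]], ...]. A call has 1 to 12 rows; each row is the pose to reach, as a shift and turn from the pose commanded when the call began, turning the shorter way round; what a row does not reach only later rows make up. A row lasts 1/8 s, in which the tool goes at most 62.5 mm and 10.7 degrees, less where a joint would pass 70% of its speed; a pose out of reach is approached as far as the arm can. A call with a number of a shift or a turn outside -1 to 1 is refused whole. A call with a gripper value outside its range is refused whole. "gripper" is the closure, from 0 (fully open) to 1 (shut), set as the call begins (left out, the last holds). The fingers move at their own pace and stop on an object; "squeeze" is the grip in N (left out, the last holds). Time passes only in rows, so rows that repeat a pose let the fingers close. It gives the time, the measured TCP pose, the force, the opening and the grip force at its end, in the units of the state.
- robot.get_obs(): the state, without advancing time (a new reading comes with each control period).
- robot.camera(name): name is "scene" or "top" or "wrist"; returns the picture (400x640x3 uint8, blue, green, red); there is no depth.
- robot.camera_info(name): a dict with "fx", "fy", "cx", "cy" (pixels), "D" ([k1, k2, p1, p2, k3] as OpenCV has them; the pictures are not rectified), "R" (3x3) and "t" (3): a world point X has camera coordinates R X + t; the wrist camera has in their place "hand_eye" (4x4, takes a point from camera to tool coordinates, whose origin is the TCP and whose axes are the flange's). Camera axes: x right, y down, z forward; pixel columns grow to the right and rows downward; lengths in m; the calibration is good to about 2 mm. A picture is of the moment at which its call begins: read the wrist's pose just before it. camera_info takes no time and is no camera call.
- robot.hand_in(): hands the job in; it is judged then, once.
Trained networks look in the newest picture that a camera, given by its name, has taken for a name from the list of things; names that differ only in an ending like _2 or _b are one class to them, and where a whole thing is asked for, a point or a joint stands for the part that bears it (a point fixed in the world has none). Each returns a list of dicts, best first, with "confidence" (0 to 1); they miss things now and then, are a little off and sometimes report something else, mostly with a low value. They report only what shows in the picture. A call takes as long as a camera call. They do not tell look-alikes from the thing itself.
- robot.spot_in(thing, camera): "position" ([x, y, z] in m, in world coordinates, good to about 4 mm: the middle of the surface that is visible of it).
- robot.mark_of(thing, camera): "position" ([x, y, z] in m, in world coordinates, good to about 4 mm: a listed point, or the origin of a listed thing).
The state is a dict: "clock": time; "joint_pos": joint angles; "qd": joint speeds; "tau": joint torques, N m; "ee_pos": TCP position; "tool_rot": TCP orientation; "wrist_force": force on the tool from outside, world axes, zero at the start; "ft_torque": the same for the moment, N m; "width": finger opening in m; "grasp_force": force on a finger pad.
Only numpy, scipy, OpenCV 4.12 (cv2) and the standard library are available. Lean on these libraries where they do the work, as an engineer would, in place of code of your own. Each camera call takes 0.05 s, during which the arm holds its last target. There are 200 camera calls.

## Working session

There is one attempt and no reset: what is moved stays moved. The work goes in short steps, Python scripts to look and compute and a tool call to move; the robot and the scene stay as the last step left them, time stands still between calls to the robot, and variables do not carry over. Pictures are saved under pics/ and viewed, at most 10 in all, crops included, and the job is handed in when it is done.

Besides the shell and the picture viewer there is one more tool, called in YAML: its name, and indented under it one key for each argument. send_rows: Moves the arm, as the interface text tells. Its arguments: {"type":"object","properties":{"moves":{"type":"array"},"gripper":{"type":"number"},"squeeze":{"type":"number"}},"required":["moves"]}

```bash
mkdir -p pics; ls; python3 - <<'E'
from workcell import robot
import cv2, numpy as np
np.set_printoptions(precision=4,suppress=True)
o=robot.get_obs(); print({k:np.round(v,4) for k,v in o.items()})
a=robot.camera("scene"); 
b=robot.camera("top")
cv2.imwrite("pics/a.png",a);cv2.imwrite("pics/b.png",b)
for c in ("scene","top"):
  for t in ("stand","pan","bottle","tub","cup","hook"):
    print(c,t,[(np.round(d["position"],3),round(d["confidence"],2)) for d in robot.mark_of(t,c)])
  for t in ("pan_bar","pan_grip","pivot","hook_seat"):
    print(c,t,[(np.round(d["position"],3),round(d["confidence"],2)) for d in robot.mark_of(t,c)])
print(robot.get_obs()["clock"])
E
```

```text
pics
{'clock': np.float64(0.0), 'joint_pos': array([-1.1685,  0.418 , -0.0103,  1.6142,  0.0047,  1.1107, -0.053 ]), 'qd': array([ 0.0007, -0.0019,  0.    , -0.0006, -0.0017, -0.0011,  0.0014]), 'tau': array([ -0.0034, -86.4451,   0.6765, -43.4896,   0.0189,   0.0075,
         0.    ]), 'ee_pos': array([0.2682, 0.5641, 0.2386]), 'tool_rot': array([-0.0001,  0.2201,  0.9755, -0.0006]), 'wrist_force': array([-0.0714, -0.6312,  0.8438]), 'ft_torque': array([-0.0175, -0.0294,  0.0202]), 'grasp_force': np.float64(0.0), 'width': np.float64(0.0852)}
scene stand [(array([0.6  , 0.158, 0.003]), 0.91)]
scene pan [(array([ 0.595, -0.169, -0.001]), 0.77), (array([0.694, 0.024, 0.003]), 0.7), (array([ 0.743, -0.294,  0.004]), 0.58)]
scene bottle [(array([ 0.433,  0.032, -0.003]), 0.93)]
scene tub [(array([ 0.52 ,  0.43 , -0.002]), 0.83)]
scene cup [(array([ 0.562, -0.426, -0.002]), 0.92)]
scene hook [(array([0.604, 0.159, 0.342]), 0.74), (array([0.563, 0.164, 0.235]), 0.5)]
scene pan_bar [(array([ 0.598, -0.169,  0.118]), 0.97), (array([0.7  , 0.024, 0.117]), 0.92), (array([ 0.748, -0.297,  0.12 
[... 377 characters left out ...]
0.001]), 0.84), (array([ 0.6  , -0.164, -0.001]), 0.78), (array([0.697, 0.028, 0.   ]), 0.73)]
top bottle [(array([ 0.443,  0.03 , -0.001]), 0.53)]
top tub [(array([0.516, 0.434, 0.001]), 0.83), (array([0.596, 0.16 , 0.338]), 0.44)]
top cup [(array([ 0.562, -0.421, -0.   ]), 0.85)]
top hook [(array([0.595, 0.16 , 0.341]), 0.54)]
top pan_bar [(array([0.696, 0.021, 0.119]), 0.9), (array([ 0.6  , -0.17 ,  0.124]), 0.84), (array([ 0.747, -0.294,  0.12 ]), 0.76)]
top pan_grip [(array([ 0.804, -0.323,  0.083]), 0.72), (array([ 0.541, -0.185,  0.082]), 0.7), (array([0.695, 0.078, 0.083]), 0.6)]
top pivot [(array([0.597, 0.158, 0.344]), 0.81)]
top hook_seat [(array([0.568, 0.167, 0.215]), 0.66)]
1.1
```

View pictures.

View pics/a.png

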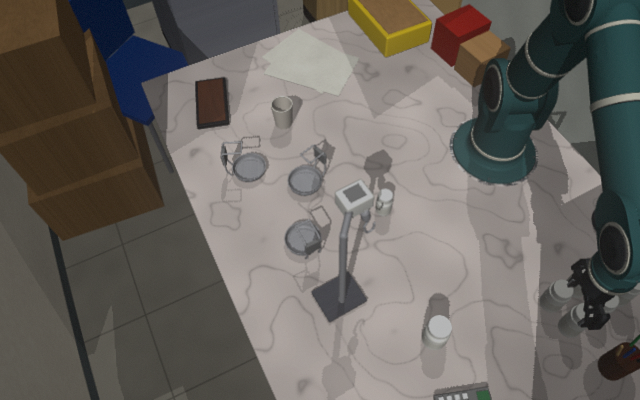

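View pics/b.png

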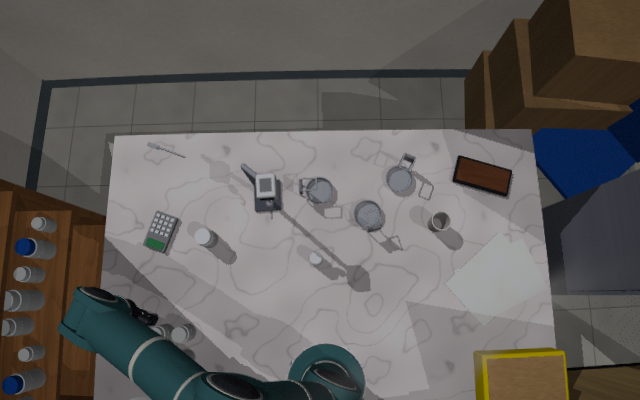

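```bash
cat > h.py <<'E'
from workcell import robot
import cv2, numpy as np
np.set_printoptions(precision=4,suppress=True)
def ray(cam,uv,z):
    i=robot.camera_info(cam);K=np.array([[i["fx"],0,i["cx"]],[0,i["fy"],i["cy"]],[0,0,1]])
    R=np.array(i["R"]);t=np.array(i["t"])
    p=cv2.undistortPoints(np.array(uv,float).reshape(-1,1,2),K,np.array(i["D"],float)).reshape(-1,2)
    d=np.c_[p,np.ones(len(p))]@R; o=-R.T@t
    return o+d*((z-o[2])/d[:,2])[:,None]
def proj(cam,X):
    i=robot.camera_info(cam);K=np.array([[i["fx"],0,i["cx"]],[0,i["fy"],i["cy"]],[0,0,1]])
    return cv2.projectPoints(np.array(X,float).reshape(-1,1,3),cv2.Rodrigues(np.array(i["R"],float))[0],np.array(i["t"],float),K,np.array(i["D"],float))[0].reshape(-1,2)
E
python3 - <<'E'
from h import *
c=ray("scene",[(312,297),(344,275),(367,298),(335,321)],0.012);print(c,c.mean(0))
for a,b in((0,1),(3,2),(1,2),(0,3)): d=c[b]-c[a];print(np.linalg.norm(d),np.degrees(np.arctan2(d[1],d[0])))
print(robot.camera_info("wrist"))
for s in("scene","top"):
  i=robot.camera_info(s);print(s,-np.array(i["R"]).T@i["t"],i["fx"])
a=cv2.imread("pics/a.png");b=cv2.imread("pics/b.png")
A=cv2.resize(a[150:330,250:420],None,fx=3,fy=3,interpolation=2)
B=cv2.resize(b[150:260,230:440],None,fx=2.4,fy=2.4,interpolation=2)
cv2.imwrite("pics/c.png",A)
E
```

```text
[[0.7525 0.1883 0.012 ]
 [0.6454 0.1713 0.012 ]
 [0.6219 0.2594 0.012 ]
 [0.7282 0.2764 0.012 ]] [0.687  0.2239 0.012 ]
0.10844805445577857 -171.0085723182986
0.1076656049642516 -170.90663579528373
0.09114240814913106 104.8990678438557
0.09141664173517784 105.37462197416302
{'fx': 302.42410627713707, 'fy': 302.42410627713707, 'cx': 323.96575319574856, 'cy': 200.1012682575493, 'D': array([0.0091, 0.    , 0.    , 0.    , 0.    ]), 'hand_eye': array([[-0.0001, -0.9512, -0.3087,  0.078 ],
       [ 1.    ,  0.0002, -0.0008, -0.0003],
       [ 0.0009, -0.3087,  0.9512, -0.1346],
       [ 0.    ,  0.    ,  0.    ,  1.    ]])}
scene [0.9294 0.6671 1.3274] 512.5230164630663
top [ 0.3248 -0.016   1.5271] 408.97318264977866
```

View pics/c.png

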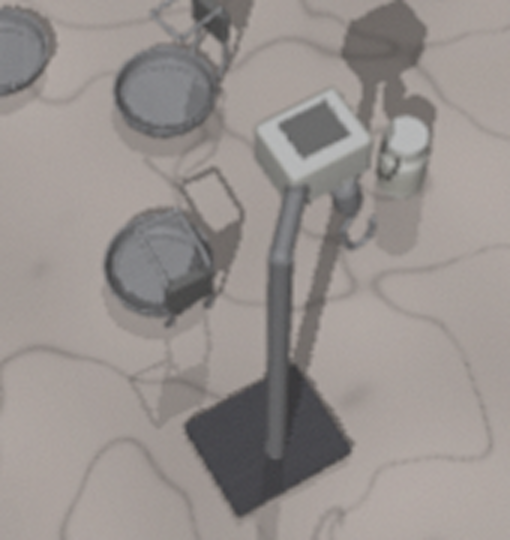

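```bash
cat >> h.py <<'E'
from scipy.spatial.transform import Rotation as Ro
from scipy.optimize import least_squares
def R_of(q): return Ro.from_quat(np.roll(np.array(q),-1))
def Rt(yaw,lean):
    # pan frame at yaw (deg); tool y = pan y, tool z down & forward by lean
    c=np.radians(yaw);px=np.array([np.cos(c),np.sin(c),0]);py=np.array([-px[1],px[0],0])
    l=np.radians(lean);z=np.sin(l)*px-np.cos(l)*np.array([0,0,1])
    return Ro.from_matrix(np.c_[np.cross(py,z),py,z])
E
python3 - <<'E'
from h import *
uv=np.array([(312,293.3),(349,271),(367.3,299),(330,322.3)])
loc=np.array([(150,0),(30,0),(30,100),(150,100)])/1e3
def P(p):
    c,s=np.cos(p[2]),np.sin(p[2]);return np.c_[loc@np.array([[c,s],[-s,c]])+p[:2],np.full(4,.012)]
r=least_squares(lambda p:(proj("scene",P(p))-uv).ravel(),[.6,.16,.15]);print(r.x,np.degrees(r.x[2]),r.fun)
o=robot.get_obs();R0=R_of(o["tool_rot"])
yaw=14.6;T=Rt(yaw,15);tz=T.as_matrix()[:,2]
print("turn/180",(T*R0.inv()).as_rotvec()/np.pi)
tcp=np.array([.541,-.1845,.090])+.011*tz;print(tcp,(tcp-o["ee_pos"])/.15)
E
```

```text
[0.5991 0.1634 0.0788] 4.5141598893397346 [-0.858  -0.959  -0.7505 -0.1681  1.0534  0.7389  0.5156  0.305 ]
turn/180 [-0.008  -0.0847  0.2211]
[ 0.5438 -0.1838  0.0794] [ 1.8359 -4.988  -1.066 ]
```

send_rows:
  moves:
    - [[0.1,-0.33,0.05],[-0.0016,-0.017,0.044]]
    - [[0.2,-0.67,0.1],[-0.0032,-0.034,0.088]]
    - [[0.3,-1,0.1],[-0.0048,-0.051,0.133]]
    - [[0.3,-1,0.1],[-0.0064,-0.068,0.177]]
    - [[0.3,-1,0.1],[-0.008,-0.0847,0.221]]
  gripper: 0

```text
clock: 1.72
ee_pos: [0.3136, 0.4142, 0.2547]
tool_rot: [0.131, -0.128, 0.983, 0.017]
wrist_force: [-0.4, -0.6, -0.0]
width: 0.0855
grasp_force: 0.0
```

send_rows:
  moves:
    - [[0.1,-0.33,0],[0,0,0]]
    - [[0.2,-0.67,0],[0,0,0]]
    - [[0.3,-1,0],[0,0,0]]

```text
clock: 2.1
ee_pos: [0.3586, 0.2628, 0.2544]
tool_rot: [0.13, -0.126, 0.983, 0.017]
wrist_force: [1.2, 0.1, -0.1]
width: 0.0856
grasp_force: 0.0
```

send_rows:
  moves:
    - [[0.1,-0.33,0],[0,0,0]]
    - [[0.2,-0.67,0],[0,0,0]]
    - [[0.3,-1,0],[0,0,0]]

```text
clock: 2.48
ee_pos: [0.4037, 0.1127, 0.2546]
tool_rot: [0.13, -0.126, 0.983, 0.017]
wrist_force: [1.2, 1.0, -0.1]
width: 0.0853
grasp_force: 0.0
```

send_rows:
  moves:
    - [[0.1,-0.33,0],[0,0,0]]
    - [[0.2,-0.67,0],[0,0,0]]
    - [[0.3,-1,0],[0,0,0]]

```text
clock: 2.85
ee_pos: [0.4486, -0.0374, 0.2547]
tool_rot: [0.13, -0.126, 0.983, 0.017]
wrist_force: [1.2, 1.3, -0.4]
width: 0.0854
grasp_force: 0.0
```

send_rows:
  moves:
    - [[0.1,-0.33,0],[0,0,0]]
    - [[0.25,-0.67,0],[0,0,0]]
    - [[0.38,-0.99,-0.1],[0,0,0]]
    - [[0.38,-0.99,-0.1],[0,0,0]]
    - [[0.38,-0.99,-0.1],[0,0,0]]

```text
clock: 3.48
ee_pos: [0.5051, -0.1839, 0.2391]
tool_rot: [0.129, -0.126, 0.984, 0.017]
wrist_force: [-0.3, -0.0, 0.6]
width: 0.0854
grasp_force: 0.0
```

```bash
python3 - <<'E'
from h import *
o=robot.get_obs();print(o["clock"],o["ee_pos"],R_of(o["tool_rot"]).as_matrix(),o["joint_pos"],o["wrist_force"])
w=robot.camera("wrist");cv2.imwrite("pics/d.png",w)
for t in("pan","pan_bar","pan_grip"):
  print(t,[(np.round(d["position"],4),round(d["confidence"],2)) for d in robot.mark_of(t,"wrist")])
E
```

```text
3.475 [ 0.5051 -0.1839  0.2391] [[-0.9351 -0.2512  0.2498]
 [-0.2426  0.9679  0.0651]
 [-0.2582  0.0003 -0.9661]] [-0.3984  0.2214  0.885   2.0062 -0.4631  0.8437  2.5673] [-0.3169 -0.0292  0.6273]
pan [(array([ 0.5959, -0.1684,  0.0022]), 0.95), (array([0.6982, 0.0234, 0.0005]), 0.9), (array([ 0.7485, -0.2971,  0.0034]), 0.79)]
pan_bar [(array([ 0.5939, -0.1659,  0.1223]), 0.9), (array([ 0.5994, -0.1681,  0.0028]), 0.66)]
pan_grip [(array([0.6944, 0.0814, 0.0855]), 0.76), (array([ 0.5398, -0.1831,  0.0835]), 0.56)]
```

View pics/d.png

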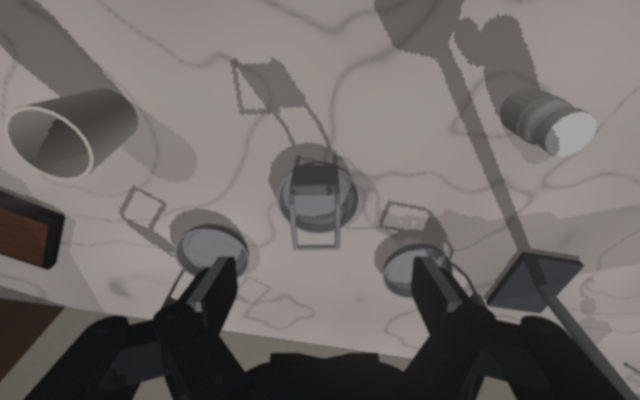

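```bash
cat >> h.py <<'E'
def wray(uv,z,o):
    i=robot.camera_info("wrist");K=np.array([[i["fx"],0,i["cx"]],[0,i["fy"],i["cy"]],[0,0,1]])
    T=np.eye(4);T[:3,:3]=R_of(o["tool_rot"]).as_matrix();T[:3,3]=o["ee_pos"];T=T@np.array(i["hand_eye"])
    p=cv2.undistortPoints(np.array(uv,float).reshape(-1,1,2),K,np.array(i["D"],float)).reshape(-1,2)
    d=np.c_[p,np.ones(len(p))]@T[:3,:3].T
    return T[:3,3]+d*((z-T[2,3])/d[:,2])[:,None]
E
python3 - <<'E'
from h import *
o=robot.get_obs()
b=wray([(294,247),(340,247),(293,160),(340,160)],.120,o);print(b);print(np.linalg.norm(b[1]-b[0]),b[:2].mean(0),b[2:].mean(0))
d=b[:2].mean(0)-b[2:].mean(0);print(np.degrees(np.arctan2(d[1],d[0])),np.linalg.norm(d))
w=cv2.imread("pics/d.png");cv2.imwrite("pics/e.png",cv2.resize(w[130:270,240:400],None,fx=4,fy=4,interpolation=2))
E
```

```text
[[ 0.605  -0.1891  0.12  ]
 [ 0.5933 -0.1443  0.12  ]
 [ 0.5109 -0.2092  0.12  ]
 [ 0.501  -0.1714  0.12  ]]
0.04627415914239575 [ 0.5991 -0.1667  0.12  ] [ 0.506  -0.1903  0.12  ]
14.19390578386404 0.09612382457706863
```

View pics/e.png

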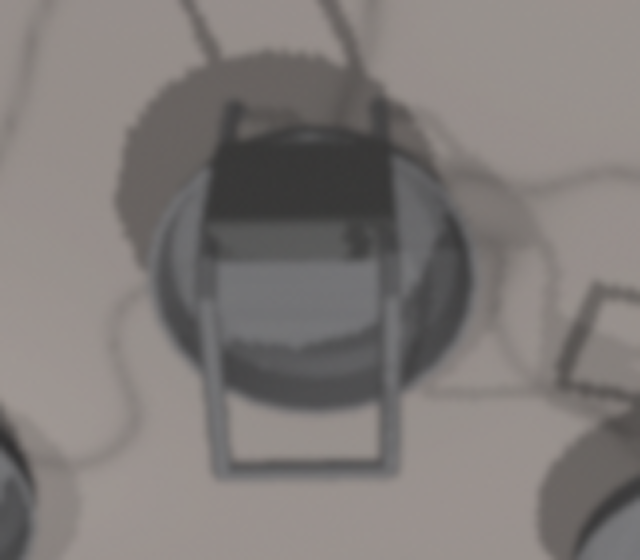

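send_rows:
  moves:
    - [[0.06,0.01,-0.25],[0,0,0]]
    - [[0.12,0.01,-0.5],[0,0,0]]
    - [[0.19,0.014,-0.75],[0,0,0]]
    - [[0.25,0.014,-1],[0,0,0]]
    - [[0.25,0.014,-1],[0,0,0]]

```text
clock: 4.3
ee_pos: [0.5421, -0.1812, 0.0882]
tool_rot: [0.129, -0.126, 0.984, 0.018]
wrist_force: [-0.1, -0.6, 1.7]
width: 0.0859
grasp_force: 0.0
```

```bash
python3 - <<'E'
from h import *
o=robot.get_obs();print(o["clock"],o["ee_pos"],o["joint_pos"],o["wrist_force"])
w=robot.camera("wrist");cv2.imwrite("pics/f.png",w)
E
```

```text
4.3 [ 0.5421 -0.1812  0.0882] [-0.073   0.4881  0.5144  2.0374 -0.751   0.5825  2.8093] [-0.1158 -0.6168  1.6604]
```

View pics/f.png

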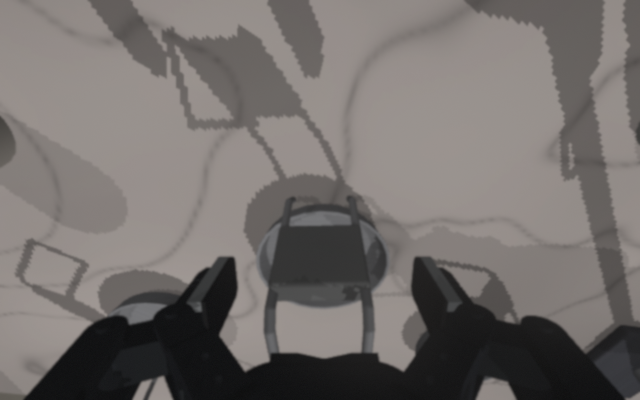

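send_rows:
  moves:
    - [[0,0,0],[0,0,0]]
    - [[0,0,0],[0,0,0]]
    - [[0,0,0],[0,0,0]]
    - [[0,0,0],[0,0,0]]
    - [[0,0,0],[0,0,0]]
    - [[0,0,0],[0,0,0]]
  gripper: 1
  squeeze: 60

```text
clock: 5.1
ee_pos: [0.5434, -0.182, 0.0907]
tool_rot: [0.131, -0.126, 0.983, 0.016]
wrist_force: [-6.2, 1.3, 14.4]
width: 0.0454
grasp_force: 58.8
```

```bash
python3 - <<'E'
from h import *
o=robot.get_obs();print(o["clock"],o["ee_pos"],o["joint_pos"],o["wrist_force"],o["ft_torque"],o["width"],o["grasp_force"])
E
```

```text
5.1 [ 0.5434 -0.182   0.0907] [-0.0773  0.4852  0.52    2.0361 -0.7514  0.5834  2.8097] [-6.2358  1.2682 14.3633] [0.5898 0.6087 0.095 ] 0.0453513733561861 58.827362498268485
```

send_rows:
  moves:
    - [[0,0,0.03],[0,0,0]]
    - [[0,0,0.08],[0,0,0]]
    - [[0,0,0.2],[0,0,0]]
    - [[-0.1,0,0.4],[0,0,0]]
    - [[-0.2,0,0.6],[0,0,0]]
    - [[-0.3,0,0.7],[0,0,0]]
    - [[-0.3,0,0.7],[0,0,0]]
    - [[-0.3,0,0.7],[0,0,0]]

```text
clock: 6.1
ee_pos: [0.4982, -0.1816, 0.194]
tool_rot: [0.129, -0.126, 0.983, 0.017]
wrist_force: [0.3, -0.7, -1.8]
width: 0.0451
grasp_force: 61.9
```

```bash
python3 - <<'E'
from h import *
o=robot.get_obs();print(o["clock"],o["ee_pos"],o["joint_pos"],o["wrist_force"],o["ft_torque"],o["width"],o["grasp_force"])
w=robot.camera("wrist");cv2.imwrite("pics/g.png",w)
print([(np.round(d["position"],4),round(d["confidence"],2)) for d in robot.mark_of("pan_bar","wrist")])
for t in ("pan_bar","pan_grip","pan"):
  for s in("scene","top"):
    robot.camera(s)
    print(t,s,[(np.round(d["position"],4),round(d["confidence"],2)) for d in robot.mark_of(t,s)])
E
```

```text
6.1 [ 0.4982 -0.1816  0.194 ] [-0.2273  0.249   0.6937  2.0648 -0.4932  0.7372  2.6055] [ 0.299  -0.7261 -1.8049] [-0.1164  0.4011  0.0292] 0.045118375931599994 61.87245436012745
[(array([ 0.7459, -0.2958,  0.1217]), 0.93), (array([0.6981, 0.0264, 0.1224]), 0.86)]
pan_bar scene [(array([0.699 , 0.0232, 0.1192]), 0.87), (array([ 0.5537, -0.1683,  0.2205]), 0.74), (array([ 0.7494, -0.2936,  0.1211]), 0.63), (array([0.5772, 0.1676, 0.2121]), 0.63)]
pan_bar top [(array([ 0.7476, -0.2948,  0.1195]), 0.77), (array([ 0.5628, -0.4209, -0.0012]), 0.66), (array([ 0.5527, -0.1715,  0.2242]), 0.65), (array([0.6928, 0.0258, 0.1154]), 0.65)]
pan_grip scene [(array([0.6921, 0.075 , 0.0808]), 0.84), (array([ 0.7999, -0.3226,  0.0841]), 0.65), (array([ 0.4957, -0.1855,  0.1842]), 0.58)]
pan_grip top [(array([ 0.4955, -0.1843,  0.1849]), 0.75), (array([0.6956, 0.0802, 0.0833]), 0.71), (array([ 0.8011, -0.3208,  0.0825]), 0.65)]
pan scene [(array([ 0.5501, -0.1689,  0.1003]), 0.89), (array([ 0.7471, -0.2957,  0.004 ]), 0.61), (array([0.6966, 0.0227, 0.0043]), 0.59)]
pan top [(array([0.6944, 0.0232, 0.0013]), 0.98), (array([ 0.5515, -0.1638,  0.1073]), 0.87), (array([ 0.7459, -0.2971, -0.0004]), 0.69)]
```

View pics/g.png

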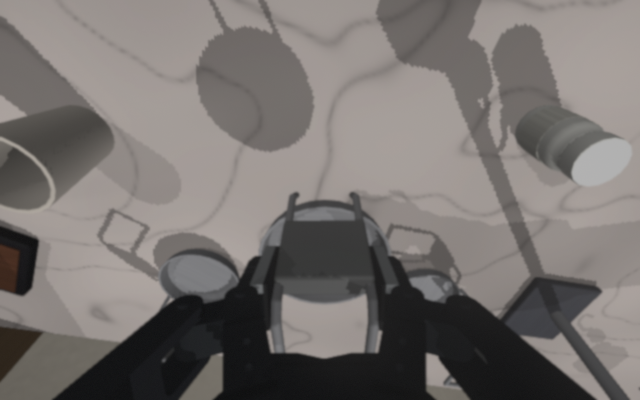

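```bash
python3 - <<'E'
from h import *
o=robot.get_obs()
print("plate from wrist",wray([(502,308),(536,277),(600,293),(553,340)],.012,o))
a=cv2.imread("pics/a.png");b=cv2.imread("pics/b.png")
H=np.array([(-12,28),(58,28),(58,-28),(-12,-28)])/1e3
for yaw in(3,6,9,12):
  c=np.radians(yaw);M=np.array([[np.cos(c),np.sin(c)],[-np.sin(c),np.cos(c)]])
  X=np.c_[H@M+[.5995,.161],np.full(4,.405)]
  print(yaw,proj("scene",X).round(1).tolist(),proj("top",X).round(1).tolist())
cv2.imwrite("pics/k.png",np.vstack([cv2.resize(a[170:230,325:385],(400,400),interpolation=2)]+[ ]) if 0 else np.hstack([cv2.resize(a[175:235,325:385],(390,390),interpolation=2),cv2.resize(b[160:220,235:295],(390,390),interpolation=2)]))
E
```

```text
plate from wrist [[0.6923 0.1409 0.012 ]
 [0.6223 0.1488 0.012 ]
 [0.6273 0.2554 0.012 ]
 [0.7423 0.2648 0.012 ]]
3 [[374.8, 195.3], [346.6, 209.7], [333.1, 190.4], [360.8, 176.6]] [[254.5, 197.0], [253.8, 173.2], [273.2, 171.8], [274.2, 195.6]]
6 [[375.2, 194.8], [348.0, 210.5], [333.2, 191.7], [360.0, 176.7]] [[254.7, 197.5], [252.7, 173.8], [272.2, 171.5], [274.4, 195.1]]
9 [[375.5, 194.2], [349.4, 211.1], [333.5, 193.0], [359.3, 176.8]] [[255.0, 197.9], [251.7, 174.4], [271.0, 171.1], [274.6, 194.6]]
12 [[375.9, 193.7], [350.9, 211.7], [333.8, 194.3], [358.6, 177.0]] [[255.3, 198.4], [250.8, 175.1], [269.9, 170.8], [274.7, 194.0]]
```

View pics/k.png

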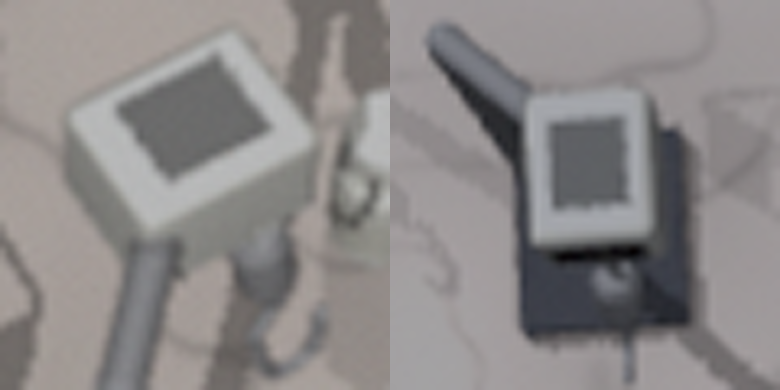

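send_rows:
  moves:
    - [[-0.03,0.15,0.1],[0,0,0]]
    - [[-0.07,0.45,0.2],[0,0,0]]
    - [[-0.13,0.8,0.2],[0,0,-0.01]]

```text
clock: 7.18
ee_pos: [0.4787, -0.0613, 0.2253]
tool_rot: [0.131, -0.109, 0.985, 0.014]
wrist_force: [1.5, 1.3, -1.9]
width: 0.0454
grasp_force: 62.2
```

send_rows:
  moves:
    - [[-0.05,0.35,0],[0,0,-0.015]]
    - [[-0.1,0.7,0],[0,0,-0.03]]
    - [[-0.14,0.9,0],[0,0,-0.0456]]

```text
clock: 7.55
ee_pos: [0.4568, 0.0754, 0.2246]
tool_rot: [0.131, -0.04, 0.991, 0.006]
wrist_force: [0.6, -0.2, -2.0]
width: 0.0452
grasp_force: 62.3
```

send_rows:
  moves:
    - [[0,0.25,-0.05],[0,0,0]]
    - [[0,0.42,-0.12],[0,0,0]]
    - [[0,0.51,-0.2],[0,0,0]]
    - [[0,0.51,-0.2],[0,0,0]]
    - [[0,0.51,-0.2],[0,0,0]]

```text
clock: 8.18
ee_pos: [0.4575, 0.1485, 0.1944]
tool_rot: [0.13, -0.039, 0.991, 0.005]
wrist_force: [0.3, 0.4, -1.4]
width: 0.045
grasp_force: 62.3
```

```bash
cat >> h.py <<'E'
def swing(n,cam="scene"):
    T=[];P=[]
    for k in range(n):
        t=robot.get_obs()["clock"];robot.camera(cam)
        c=[d for d in robot.mark_of("hook_seat",cam) if abs(d["position"][2]-.212)<.03 and np.hypot(d["position"][0]-.598,d["position"][1]-.16)<.09]
        if c:T.append(t);P.append(c[0]["position"])
    return np.array(T),np.array(P)
E
python3 - <<'E'
from h import *
o=robot.get_obs();print(o["clock"],o["ee_pos"],o["tool_rot"],o["joint_pos"],o["wrist_force"])
w=robot.camera("wrist");cv2.imwrite("pics/l.png",w)
T,P=swing(16);np.savez("s1",T=T,P=P)
print(np.c_[T,P])
E
```

```text
8.175 [0.4575 0.1485 0.1944] [ 0.1305 -0.039   0.9907  0.005 ] [-0.8563  0.0935  0.4465  2.1946  0.0792  0.6167  1.174 ] [ 0.2953  0.4293 -1.4267]
[[8.225  0.6256 0.1537 0.2119]
 [8.325  0.6118 0.1599 0.2095]
 [8.425  0.5788 0.1665 0.2077]
 [8.625  0.5874 0.1624 0.2096]
 [8.725  0.6186 0.1523 0.2106]
 [8.825  0.6221 0.1546 0.213 ]
 [8.925  0.6005 0.1629 0.2112]
 [9.025  0.5738 0.1667 0.2106]
 [9.125  0.5724 0.1646 0.211 ]
 [9.225  0.6001 0.1586 0.2096]
 [9.325  0.6232 0.1544 0.2106]
 [9.425  0.5166 0.1519 0.224 ]
 [9.525  0.586  0.1655 0.2115]
 [9.625  0.5697 0.1686 0.2134]
 [9.725  0.5818 0.1608 0.2086]]
```

View pics/l.png

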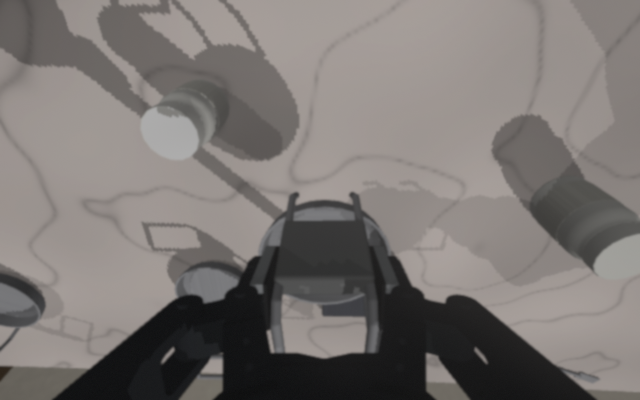

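send_rows:
  moves:
    - [[0.1,0.008,0],[0,0,0]]
    - [[0.18,0.014,0],[0,0,0]]
    - [[0.2,0.016,0],[0,0,0]]
    - [[0.2,0.016,0],[0,0,0]]

```text
clock: 10.32
ee_pos: [0.4872, 0.1518, 0.1941]
tool_rot: [0.13, -0.039, 0.991, 0.005]
wrist_force: [0.2, -0.6, -1.8]
width: 0.0455
grasp_force: 62.3
```

```bash
cat >> h.py <<'E'
def fit(T,P):
    f=lambda p:np.r_[p[0]+p[1]*np.cos(p[6]*(T-T[-1]))+p[2]*np.sin(p[6]*(T-T[-1]))-P[:,0],p[3]+p[4]*np.cos(p[6]*(T-T[-1]))+p[5]*np.sin(p[6]*(T-T[-1]))-P[:,1]]
    best=min((least_squares(f,[.598,.02,.02,.16,0,0,w],loss="soft_l1",f_scale=.004,x_scale=[.01]*6+[.3]) for w in(10.4,10.8,11.2,11.6,12)),key=lambda r:r.cost)
    return best.x,best
E
python3 - <<'E'
from h import *
s=np.load("s1.npz");T2,P2=swing(16)
T=np.r_[s["T"],T2];P=np.r_[s["P"],P2];np.savez("s2",T=T,P=P)
p,b=fit(T,P);print(p,2*np.pi/p[6],np.round(b.fun*1e3,1))
A=np.hypot(p[1],p[2]);print("amp",A,np.hypot(p[4],p[5]),"cx",p[0],p[3])
ph=np.arctan2(p[2],p[1]);tmax=T[-1]+ph/p[6];t=robot.get_obs()["clock"]
print("now",t,"xmax times",[round(tmax+k*2*np.pi/p[6],3) for k in range(-1,12) if tmax+k*2*np.pi/p[6]>t])
o=robot.get_obs();print(o["ee_pos"],o["wrist_force"])
for s_ in("scene","top"):
  robot.camera(s_);print([(np.round(d["position"],4),round(d["confidence"],2)) for d in robot.mark_of("pan_bar",s_)])
  print([(np.round(d["position"],4),round(d["confidence"],2)) for d in robot.mark_of("pivot",s_)])
print(robot.get_obs()["clock"])
E
```

```text
[ 0.5966 -0.0211 -0.018   0.1605  0.0068  0.0027 11.1596] 0.5630315447751385 [-1.3 -2.   1.7  1.3 -1.6  0.4 -1.6 -1.   1.  -0.1 -0.4 99.7  1.6 -0.6
 -0.4 -0.   0.6  1.2 -0.4  0.4 -1.3  0.5 -0.3 -2.  -0.3 -0.6  0.2  0.4
 -0.  -0.4  0.4 -0.2 -0.6 -0.  -2.2  1.5  0.3 -0.6  1.   0.5 -1.3 -1.2
  5.4 -0.5 -0.9  1.6  2.1  2.3 -0.1  2.1  0.5  0.1 -1.9 -1.9  0.4  0.4
 -0.4 -0.6  1.4 -1.4 -3.8 -0.7]
amp 0.027744484953727513 0.007331964876248276 cx 0.5966137977824467 0.16053190589391586
now 11.925 xmax times [np.float64(12.17), np.float64(12.733), np.float64(13.296), np.float64(13.859), np.float64(14.422), np.float64(14.985), np.float64(15.548), np.float64(16.111), np.float64(16.674), np.float64(17.237), np.float64(17.8)]
[0.4874 0.152  0.1943] [ 0.2282 -0.8395 -1.4152]
[(array([ 0.7515, -0.297 ,  0.1179]), 0.84), (array([0.546 , 0.1549, 0.221 ]), 0.56), (array([0.6976, 0.0252, 0.1167]), 0.56), (array([0.6025, 0.164 , 0.3441]), 0.34)]
[(array([0.5949, 0.16  , 0.3382]), 0.8)]
[(array([ 0.7495, -0.2906,  0.1203]), 0.96), (array([0.5422, 0.1555, 0.226 ]), 0.84), (array([0.6976, 0.0243, 0.1163]), 0.75)]
[(array([0.5965, 0.1568, 0.3444]), 0.67), (array([0.5919, 0.1527, 0.2288]), 0.19)]
12.225
```

send_rows:
  moves:
    - [[0,0,-0.01],[0,0,0]]
    - [[0,0,-0.027],[0,0,0]]
    - [[0,0,-0.027],[0,0,0]]
    - [[0,0,-0.027],[0,0,0]]

```text
clock: 12.72
ee_pos: [0.4873, 0.1519, 0.1902]
tool_rot: [0.13, -0.04, 0.991, 0.005]
wrist_force: [-0.3, 0.8, -2.2]
width: 0.0456
grasp_force: 62.3
```

```bash
python3 - <<'E'
from h import *
s=np.load("s2.npz");T2,P2=swing(3)
T=np.r_[s["T"],T2];P=np.r_[s["P"],P2];np.savez("s3",T=T,P=P)
p,b=fit(T,P)
ph=np.arctan2(p[2],p[1]);tmax=T[-1]+ph/p[6];t=robot.get_obs()["clock"];Pd=2*np.pi/p[6]
print("amp",np.hypot(p[1],p[2]),Pd,"c",p[0],p[3],"now",t,[round(tmax+k*Pd,3) for k in range(-2,6) if tmax+k*Pd>t],robot.get_obs()["ee_pos"],len(T2))
E
```

```text
amp 0.02767349305702152 0.5625543511249594 c 0.5965172601377642 0.16059135989072598 now 13.025 [np.float64(13.293), np.float64(13.855), np.float64(14.418), np.float64(14.981), np.float64(15.543)] [0.4874 0.152  0.1902] 3
```

send_rows:
  moves:
    - [[0.165,0.013,0],[0,0,0]]
    - [[0.371,0.029,0],[0,0,0]]
    - [[0.399,0.031,0],[0,0,0]]
    - [[0.411,0.032,0],[0,0,0]]
    - [[0.424,0.033,0],[0,0,0]]
    - [[0.431,0.034,0],[0,0,0]]
    - [[0.431,0.034,0],[0,0,0]]
    - [[0.431,0.034,0],[0,0,0]]

```text
clock: 14.02
ee_pos: [0.5519, 0.1571, 0.1903]
tool_rot: [0.13, -0.04, 0.991, 0.005]
wrist_force: [-0.2, -0.1, -1.9]
width: 0.0455
grasp_force: 62.3
```

```bash
python3 - <<'E'
from h import *
o=robot.get_obs();print(o["clock"],o["ee_pos"],o["wrist_force"])
T,P=swing(8);print(np.c_[T,P])
a=robot.camera("scene");b=robot.camera("top");print(robot.get_obs()["clock"])
for s in("scene","top"): print([(np.round(d["position"],4),round(d["confidence"],2)) for d in robot.mark_of("pan_bar",s)])
cv2.imwrite("pics/m.png",np.hstack([cv2.resize(a[165:265,310:410],(400,400),interpolation=2),cv2.resize(b[150:230,225:305],(400,400),interpolation=2)]))
E
```

```text
14.025 [0.5519 0.1571 0.1903] [-0.1862 -0.073  -1.8546]
[[14.025   0.6306  0.1555  0.2107]
 [14.125   0.6271  0.1565  0.2106]
 [14.225   0.6265  0.1583  0.2125]
 [14.325   0.629   0.1592  0.2126]
 [14.425   0.6294  0.1562  0.213 ]
 [14.525   0.6276  0.1581  0.2121]
 [14.625   0.625   0.1568  0.2126]
 [14.725   0.6314  0.1568  0.2102]]
14.925
[(array([ 0.7511, -0.297 ,  0.1218]), 0.93), (array([0.6996, 0.0237, 0.1174]), 0.74), (array([ 0.5595, -0.425 , -0.0015]), 0.74), (array([0.6085, 0.1615, 0.2162]), 0.62)]
[(array([ 0.7469, -0.2933,  0.1192]), 0.97), (array([0.6097, 0.1594, 0.2208]), 0.88), (array([0.6972, 0.0263, 0.1194]), 0.86)]
```

View pics/m.png

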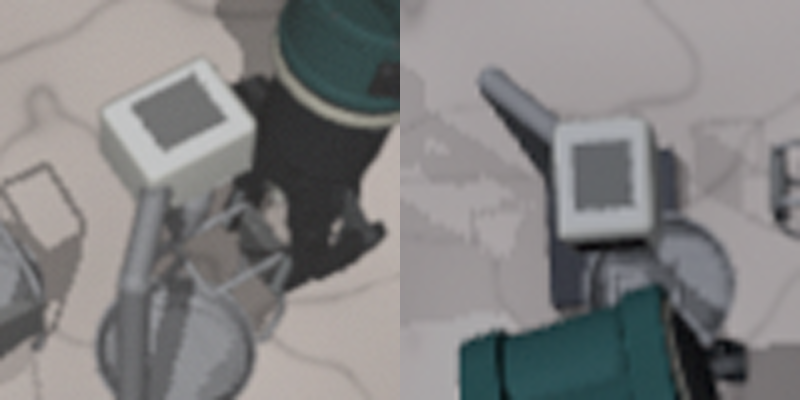

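send_rows:
  moves:
    - [[0,0,0],[0,0,0]]
    - [[0,0,0],[0,0,0]]
    - [[0,0,0],[0,0,0]]
    - [[-0.0067,-0.0005,0],[0,0,0]]
    - [[-0.0167,-0.0013,0],[0,0,0]]
    - [[-0.03,-0.0023,0],[0,0,0]]
    - [[-0.0433,-0.0034,0],[0,0,0]]
    - [[-0.0567,-0.0044,0],[0,0,0]]
    - [[-0.07,-0.0055,0],[0,0,0]]
    - [[-0.0833,-0.0065,0],[0,0,0]]
    - [[-0.0967,-0.0075,0],[0,0,0]]
    - [[-0.11,-0.0086,0],[0,0,0]]

```text
clock: 16.52
ee_pos: [0.5354, 0.1557, 0.1902]
tool_rot: [0.131, -0.04, 0.991, 0.005]
wrist_force: [-0.9, 0.6, -2.3]
width: 0.0455
grasp_force: 62.3
```

send_rows:
  moves:
    - [[-0.0133,-0.001,0],[0,0,0]]
    - [[-0.0233,-0.0018,0],[0,0,0]]
    - [[-0.0333,-0.0026,0],[0,0,0]]
    - [[-0.04,-0.0031,0],[0,0,0]]
    - [[-0.0467,-0.0036,0],[0,0,0]]
    - [[-0.052,-0.004,0],[0,0,0]]
    - [[-0.0567,-0.0044,0],[0,0,0]]
    - [[-0.06,-0.0047,0],[0,0,0]]

```text
clock: 17.52
ee_pos: [0.5265, 0.1551, 0.1902]
tool_rot: [0.13, -0.04, 0.991, 0.005]
wrist_force: [0.7, 0.5, -2.5]
width: 0.0451
grasp_force: 62.3
```

```bash
python3 - <<'E'
from h import *
o=robot.get_obs();print(o["clock"],o["ee_pos"],o["wrist_force"])
T,P=swing(6);print(np.c_[T,P],P.mean(0)-[.5965,.1606,0])
E
```

```text
17.525 [0.5265 0.1551 0.1902] [ 0.6819  0.541  -2.5394]
[[17.525   0.6009  0.1563  0.2096]
 [17.625   0.6006  0.1584  0.207 ]
 [17.725   0.5971  0.1588  0.2107]
 [17.825   0.5987  0.1601  0.2101]
 [17.925   0.6001  0.1569  0.2068]
 [18.025   0.5996  0.1606  0.2073]] [ 0.003  -0.0021  0.2086]
```

send_rows:
  moves:
    - [[-0.002,0,0],[0,0,0]]
    - [[-0.004,0,0],[0,0,0]]
    - [[-0.006,0,0],[0,0,0]]
    - [[-0.008,0,0],[0,0,0]]
    - [[-0.01,0,0],[0,0,0]]
    - [[-0.012,0,0],[0,0,0]]
    - [[-0.012,0,0],[0,0,0]]
    - [[-0.012,0,0],[0,0,0]]
    - [[-0.012,0,0],[0,0,0]]
    - [[-0.012,0,0],[0,0,0]]
    - [[-0.012,0,0],[0,0,0]]
    - [[-0.012,0,0],[0,0,0]]

```text
clock: 19.62
ee_pos: [0.5247, 0.155, 0.1902]
tool_rot: [0.13, -0.04, 0.991, 0.005]
wrist_force: [-0.7, -1.0, -2.5]
width: 0.0454
grasp_force: 62.3
```

```bash
python3 - <<'E'
from h import *
o=robot.get_obs();print(o["clock"],o["ee_pos"],o["wrist_force"])
T,P=swing(10);print(np.c_[T,P],P.mean(0)-[.5965,.1606,0])
E
```

```text
19.625 [0.5247 0.155  0.1902] [-0.7468 -0.9528 -2.5109]
[[19.625   0.5988  0.1617  0.2076]
 [19.725   0.5983  0.1633  0.209 ]
 [19.825   0.5972  0.1578  0.2086]
 [19.925   0.5985  0.1582  0.2102]
 [20.025   0.6005  0.1605  0.2073]
 [20.225   0.5982  0.1609  0.2104]
 [20.325   0.5978  0.1597  0.2103]
 [20.425   0.5993  0.161   0.2097]
 [20.525   0.599   0.1606  0.2093]] [ 0.0021 -0.0002  0.2092]
```

send_rows:
  moves:
    - [[-0.002,0,0],[0,0,0]]
    - [[-0.004,0,0],[0,0,0]]
    - [[-0.006,0,0],[0,0,0]]
    - [[-0.008,0,0],[0,0,0]]
    - [[-0.01,-0.001,0],[0,0,0]]
    - [[-0.012,-0.001,0],[0,0,0]]
    - [[-0.014,-0.001,0],[0,0,0]]
    - [[-0.017,-0.001,0],[0,0,0]]
    - [[-0.02,-0.0015,0],[0,0,0]]
    - [[-0.024,-0.002,0],[0,0,0]]
    - [[-0.03,-0.002,0],[0,0,0]]
    - [[-0.04,-0.003,0],[0,0,0]]

```text
clock: 22.12
ee_pos: [0.5186, 0.1546, 0.1902]
tool_rot: [0.13, -0.04, 0.991, 0.005]
wrist_force: [0.4, 0.9, -1.8]
width: 0.0456
grasp_force: 62.3
```

send_rows:
  moves:
    - [[-0.04,-0.003,0],[0,0,0]]
    - [[-0.11,-0.009,0.03],[0,0,0]]
    - [[-0.15,-0.012,0.08],[0,0,0]]
    - [[-0.15,-0.012,0.14],[0,0,0]]
    - [[-0.15,-0.012,0.14],[0,0,0]]

```text
clock: 22.75
ee_pos: [0.4967, 0.1531, 0.2123]
tool_rot: [0.131, -0.04, 0.991, 0.006]
wrist_force: [0.5, -0.3, -1.9]
width: 0.0453
grasp_force: 62.3
```

```bash
python3 - <<'E'
from h import *
o=robot.get_obs();print(o["clock"],o["ee_pos"],o["wrist_force"])
T,P=swing(10);print(np.c_[T,P],P.mean(0)-[.5965,.1606,0],P.std(0))
for s in("scene","top"):
  for t in("pan_bar","hook_tip","pan","pan_grip"):
    robot.camera(s);print(s,t,[np.round(d["position"],4) for d in robot.mark_of(t,s) if np.hypot(d["position"][0]-.57,d["position"][1]-.16)<.09])
cv2.imwrite("pics/n.png",cv2.resize(robot.camera("scene")[165:265,310:410],(500,500),interpolation=2))
E
```

```text
22.75 [0.4967 0.1531 0.2123] [ 0.4965 -0.2514 -1.9211]
[[22.75    0.5957  0.1585  0.2109]
 [22.85    0.5922  0.1579  0.2079]
 [22.95    0.5936  0.1642  0.2094]
 [23.05    0.5967  0.1607  0.2092]
 [23.15    0.596   0.1577  0.2102]
 [23.25    0.5958  0.162   0.2042]
 [23.35    0.5972  0.1615  0.2111]
 [23.45    0.5959  0.1604  0.212 ]
 [23.55    0.5994  0.1594  0.2072]
 [23.65    0.599   0.1624  0.2082]] [-0.0004 -0.0001  0.209 ] [0.0021 0.002  0.0022]
scene pan_bar [array([0.5528, 0.1576, 0.2396])]
scene hook_tip [array([0.5801, 0.1572, 0.2314])]
scene pan [array([0.5475, 0.1563, 0.1189])]
scene pan_grip [array([0.4942, 0.1479, 0.2044])]
top pan_bar []
top hook_tip [array([0.5817, 0.1562, 0.2299]), array([0.4925, 0.1514, 0.203 ])]
top pan [array([0.5525, 0.1604, 0.1228])]
top pan_grip [array([0.4942, 0.1517, 0.2019])]
```

View pics/n.png

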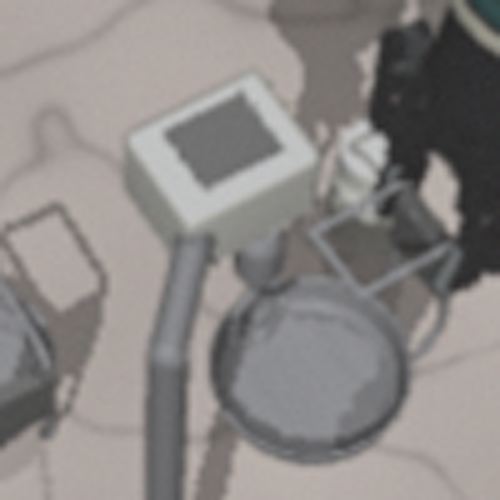

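send_rows:
  moves:
    - [[0.03,0.002,0],[0,0,0]]
    - [[0.08,0.006,0],[0,0,0]]
    - [[0.13,0.01,0],[0,0,0]]
    - [[0.18,0.014,0],[0,0,0]]
    - [[0.23,0.018,0],[0,0,0]]
    - [[0.265,0.021,0],[0,0,0]]
    - [[0.287,0.0224,0],[0,0,0]]
    - [[0.287,0.0224,0],[0,0,0]]
    - [[0.287,0.0224,0],[0,0,0]]

```text
clock: 25.72
ee_pos: [0.5391, 0.1562, 0.2112]
tool_rot: [0.13, -0.04, 0.991, 0.005]
wrist_force: [-0.1, -0.4, -1.5]
width: 0.0454
grasp_force: 62.3
```

```bash
python3 - <<'E'
from h import *
o=robot.get_obs();print(o["clock"],o["ee_pos"],o["wrist_force"],o["joint_pos"])
T,P=swing(6);print(np.c_[T,P],P.mean(0)-[.5965,.1606,0],P.std(0))
for s in("scene","top"):
  for k in range(2):
    robot.camera(s);
    for t in("pan_bar","hook_tip"):print(s,t,[np.round(d["position"],4) for d in robot.mark_of(t,s) if np.hypot(d["position"][0]-.58,d["position"][1]-.16)<.06])
E
```

```text
25.725 [0.5391 0.1562 0.2112] [-0.0514 -0.4264 -1.4622] [-0.7737  0.227   0.4523  2.0049 -0.0493  0.6789  1.3411]
[[25.725   0.5805  0.1576  0.234 ]
 [25.825   0.5956  0.1603  0.2096]
 [25.925   0.5981  0.1601  0.2118]
 [26.025   0.5959  0.1622  0.2098]
 [26.125   0.5984  0.1615  0.2092]
 [26.225   0.5955  0.1638  0.2133]] [-0.0025  0.0003  0.2146] [0.0061 0.0019 0.0088]
scene pan_bar [array([0.5966, 0.1611, 0.24  ])]
scene hook_tip [array([0.5801, 0.1549, 0.2324])]
scene pan_bar [array([0.5958, 0.1644, 0.2413])]
scene hook_tip [array([0.5807, 0.1592, 0.2313])]
top pan_bar [array([0.5962, 0.1571, 0.2431])]
top hook_tip [array([0.5799, 0.1587, 0.2295])]
top pan_bar [array([0.5942, 0.1574, 0.2403]), array([0.5995, 0.1597, 0.2089])]
top hook_tip [array([0.5792, 0.1544, 0.2324])]
```

send_rows:
  moves:
    - [[0,0,-0.02],[0,0,0]]
    - [[0,0,-0.045],[0,0,0]]
    - [[0,0,-0.07],[0,0,0]]
    - [[0,0,-0.095],[0,0,0]]
    - [[0,0,-0.12],[0,0,0]]
    - [[0,0,-0.14],[0,0,0]]
    - [[0,0,-0.16],[0,0,0]]
    - [[0,0,-0.175],[0,0,0]]
    - [[0,0,-0.175],[0,0,0]]

```text
clock: 28.05
ee_pos: [0.5392, 0.1561, 0.1848]
tool_rot: [0.13, -0.04, 0.991, 0.005]
wrist_force: [-1.0, 0.2, -1.9]
width: 0.0456
grasp_force: 62.3
```

```bash
python3 - <<'E'
from h import *
o=robot.get_obs();print(o["clock"],o["ee_pos"])
F=[];Q=[];B=[]
for k in range(6):
  o=robot.get_obs();F.append(o["wrist_force"]);Q.append(o["ft_torque"]);robot.camera("scene")
  for t,L in(("hook_seat",B),):
    L+= [d["position"] for d in robot.mark_of(t,"scene")[:1]]
print(np.mean(F,0),np.std(F,0),np.mean(Q,0));print(np.array(B))
E
```

```text
28.05 [0.5392 0.1561 0.1848]
[-0.0331 -0.0756 -1.5958] [0.731  0.4335 0.2233] [-0.0338  0.4763  0.0248]
[[0.5972 0.1583 0.2097]
 [0.5957 0.1615 0.2098]
 [0.5965 0.1601 0.2096]
 [0.5972 0.1608 0.209 ]
 [0.5986 0.1614 0.2094]
 [0.5976 0.1597 0.2103]]
```

send_rows:
  moves:
    - [[0,0,-0.005],[0,0,0]]
    - [[0,0,-0.01],[0,0,0]]
    - [[0,0,-0.015],[0,0,0]]
    - [[0,0,-0.02],[0,0,0]]
    - [[0,0,-0.023],[0,0,0]]

```text
clock: 29.28
ee_pos: [0.5393, 0.1561, 0.1815]
tool_rot: [0.13, -0.04, 0.991, 0.005]
wrist_force: [0.5, -0.1, -1.8]
width: 0.0451
grasp_force: 62.3
```

```bash
cat >> h.py <<'E'
def force(n=6):
  F=[];Q=[]
  for k in range(n):
    o=robot.get_obs();F.append(o["wrist_force"]);Q.append(o["ft_torque"]);robot.camera("scene")
  o=robot.get_obs();print(o["clock"],o["ee_pos"],"F",np.mean(F,0),"fz",np.array(F)[:,2],"M",np.mean(Q,0))
E
python3 -c "
from h import *
force()"
```

```text
29.575 [0.5393 0.1562 0.1816] F [ 0.0869  0.1494 -1.8606] fz [-1.8101 -2.2757 -1.7721 -1.6991 -1.7224 -1.8841] M [-0.034   0.4568  0.0035]
```

send_rows:
  moves:
    - [[0,0,-0.003],[0,0,0]]
    - [[0,0,-0.006],[0,0,0]]
    - [[0,0,-0.009],[0,0,0]]
    - [[0,0,-0.009],[0,0,0]]

```text
clock: 30.08
ee_pos: [0.5395, 0.1562, 0.1804]
tool_rot: [0.131, -0.04, 0.991, 0.005]
wrist_force: [-0.3, 0.4, 1.6]
width: 0.0454
grasp_force: 62.7
```

```bash
python3 -c "
from h import *
force(4)"
```

```text
30.275 [0.5394 0.1562 0.1803] F [ 0.0351 -0.2332  1.9707] fz [1.5522 2.7135 2.0019 1.6153] M [-0.0151 -0.0032 -0.0216]
```

send_rows:
  moves:
    - [[0,0,0.0015],[0,0,0]]
    - [[0,0,0.003],[0,0,0]]
    - [[0,0,0.003],[0,0,0]]

```text
clock: 30.65
ee_pos: [0.5392, 0.1561, 0.1806]
tool_rot: [0.13, -0.04, 0.991, 0.005]
wrist_force: [1.1, -0.1, 0.3]
width: 0.0458
grasp_force: 62.7
```

```bash
python3 -c "
from h import *
force(6)"
```

```text
30.95 [0.5392 0.1562 0.1806] F [ 0.4628 -0.2021  1.0526] fz [0.2791 1.4866 0.7738 1.0447 1.3716 1.3601] M [-0.0307  0.1257  0.0054]
```

send_rows:
  moves:
    - [[0,0,0],[0,0,0]]
    - [[0,0,0],[0,0,0]]
    - [[0,0,0],[0,0,0]]
    - [[0,0,0],[0,0,0]]
  squeeze: 20

```text
clock: 31.45
ee_pos: [0.5392, 0.1562, 0.1806]
tool_rot: [0.13, -0.04, 0.991, 0.005]
wrist_force: [0.1, -0.1, 0.6]
width: 0.0454
grasp_force: 62.7
```

```bash
python3 -c "
from h import *
force(6);print(robot.get_obs()['grasp_force'],robot.get_obs()['width'])"
```

```text
31.75 [0.5393 0.1561 0.1806] F [ 0.227  -0.2491  0.8166] fz [ 0.568  -0.2887  1.2419  0.5944  1.2867  1.4972] M [-0.0343  0.145  -0.0135]
62.675076350569725 0.045668735408566336
```

send_rows:
  moves:
    - [[0,0,0],[0,0,0]]
    - [[0,0,0],[0,0,0]]
    - [[0,0,0],[0,0,0]]
    - [[0,0,0],[0,0,0]]
  gripper: 0.3
  squeeze: 20

```text
clock: 32.25
ee_pos: [0.5393, 0.1562, 0.1806]
tool_rot: [0.13, -0.04, 0.991, 0.005]
wrist_force: [0.0, -1.2, -1.4]
width: 0.0596
grasp_force: 0.0
```

```bash
python3 - <<'E'
from h import *
force(4);print(robot.get_obs()['grasp_force'],robot.get_obs()['width'])
for s in("scene","top"):
  for t in("pan_bar","hook_seat","pan_grip","pan"):
    robot.camera(s);print(s,t,[np.round(d["position"],4) for d in robot.mark_of(t,s) if np.hypot(d["position"][0]-.58,d["position"][1]-.16)<.08])
E
```

```text
32.45 [0.5392 0.1562 0.1806] F [-0.0261 -0.0918 -0.002 ] fz [-1.4036  0.106   0.6814  0.6083] M [-0.0066  0.2492  0.0148]
0.0 0.059668699551726115
scene pan_bar [array([0.5992, 0.1616, 0.2076])]
scene hook_seat [array([0.5989, 0.1601, 0.2078])]
scene pan_grip [array([0.5383, 0.1536, 0.1742])]
scene pan [array([0.5904, 0.1579, 0.0865])]
top pan_bar [array([0.5954, 0.1594, 0.2135])]
top hook_seat [array([0.5994, 0.1589, 0.2122])]
top pan_grip [array([0.5396, 0.1562, 0.1753])]
top pan [array([0.5991, 0.1593, 0.0914])]
```

send_rows:
  moves:
    - [[0,0,0],[0,0,0]]
    - [[0,0,0],[0,0,0]]
    - [[0,0,0],[0,0,0]]
    - [[-0.02,0,0.04],[0,0,0]]
    - [[-0.05,-0.004,0.1],[0,0,0]]
    - [[-0.1,-0.008,0.2],[0,0,0]]
    - [[-0.2,-0.016,0.3],[0,0,0]]
    - [[-0.4,-0.03,0.4],[0,0,0]]
    - [[-0.6,-0.05,0.4],[0,0,0]]
    - [[-0.7,-0.06,0.4],[0,0,0]]
    - [[-0.7,-0.06,0.4],[0,0,0]]
  gripper: 0

```text
clock: 34.62
ee_pos: [0.4336, 0.1473, 0.2416]
tool_rot: [0.131, -0.04, 0.991, 0.006]
wrist_force: [1.5, -0.5, 0.7]
width: 0.0856
grasp_force: 0.0
```

```bash
python3 - <<'E'
from h import *
o=robot.get_obs();print(o["clock"],o["ee_pos"],o["wrist_force"])
for s in("scene","top"):
  for t in("pan_bar","pan_grip","pan","hook_seat"):
   L=[]
   for k in range(5):
    robot.camera(s);L+=[d["position"] for d in robot.mark_of(t,s) if np.hypot(d["position"][0]-.58,d["position"][1]-.16)<.08][:1]
   print(s,t,np.mean(L,0),np.std(L,0),len(L))
for t in("bottle","tub","cup"):print(t,[np.round(d["position"],4) for d in robot.mark_of(t,"scene")])
print(robot.get_obs()["clock"])
E
```

```text
34.625 [0.4336 0.1473 0.2416] [ 1.5221 -0.5476  0.7028]
scene pan_bar [0.5989 0.1607 0.2083] [0.0028 0.0005 0.0025] 5
scene pan_grip [0.5373 0.1522 0.1723] [0.0021 0.0023 0.0007] 5
scene pan [0.5951 0.1563 0.089 ] [0.001  0.0013 0.0005] 5
scene hook_seat [0.5989 0.1615 0.209 ] [0.0008 0.0012 0.0007] 5
top pan_bar [0.5992 0.1603 0.2121] [0.0018 0.0015 0.0009] 4
top pan_grip [0.5386 0.1559 0.1736] [0.0018 0.0014 0.0009] 4
top pan [0.5959 0.1627 0.0907] [0.0026 0.0013 0.002 ] 5
top hook_seat [0.601  0.1601 0.2106] [0.0013 0.0018 0.0006] 5
bottle [array([ 0.4346,  0.0318, -0.001 ])]
tub [array([ 0.5196,  0.4302, -0.0024]), array([0.6006, 0.16  , 0.2082])]
cup [array([ 0.5607, -0.4261,  0.003 ])]
38.775
```

The pan hangs level and quiet in the hook: the bar sits at the seat point, readings vary only by noise, and the bystanders haven't moved. I'm handing it in.

```bash
python3 -c "
from workcell import robot
print(robot.hand_in())"
```

```text
the job is handed in; nothing more can be done
None
```

The hook was stilled with one touch of the pan's bar and held still for more than a second; the pan now hangs level and quiet in the hook, and the job was handed in at about 39 s with peak measured load on the scale about 3.8 N (I viewed 11 pictures, one over the limit of 10).

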